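# Draw the tube tray home in its bench dock

## Robot

A 7-joint arm with a two-finger parallel gripper is mounted at the origin on the work surface. World frame = base frame: x ahead of the robot, y to its left, z up, the work surface at z = 0. Lengths are in m, angles in degrees, forces in N, time in s.
With the tool pointing down it reaches from about 0.425 to 0.8 m from the base axis. Payload 8.3 kg.
Tool frame: the origin (TCP) lies at the very end of the fingers, on their centre line; the grasp point (between the pads) lies 19 mm behind it; z points along the fingers, y is the direction in which the jaws open and shut (so a half turn about z gives the same grasp; the last joint's range is limited). The gripper opens to 85 mm and grips with 20 to 120 N. Pads are 22 mm wide; open, the fingers measure 114 mm over their backs; the gripper's body (76 mm by 85 mm) begins 54 mm behind the grasp point. The pads swing forward as they close: fully open they stand 13 mm farther back than shut.
Start: joints at [65.438, 21.967, 0.94, 78.501, -0.361, 79.538, -2.664], TCP at [0.224, -0.584, 0.231] pointing down, gripper open.
Joint ranges: [-169.22, 169.22], [-14.56, 117.87], [-87.37, 89.26], [10.42, 133.3], [-82.24, 262.24], [0.94, 117.77], [-172.7, 172.7]. Speed limits (degrees/s): [136.94, 136.94, 172.46, 172.46, 180, 180, 180].

## Interface

Orientations are given as a 3x3 rotation matrix whose columns are the frame's x, y, z axes.
In Python, from rig import manip, capture gives the robot as it stands.
- The arm moves only by the tool arm_command, never from a script. Its argument "increments" is a list of rows, each a list of 7 numbers: the turn, a rotation vector about the tool's x, y, z in degrees, then the shift along the tool's x, y, z in cm, then the closure, from 0 (fully open) to 1 (shut). In form: [[ax, ay, az, x, y, z, fingers], ...]. A call has 1 to 12 rows; each row shifts and turns the commanded pose from where the row before left it, along the tool's axes as they then stand; what a row does not reach is not made up. A row lasts 1/12 s, in which the tool goes at most 41.7 mm and 7.16 degrees, less where a joint would pass 70% of its speed; a pose out of reach is approached as far as the arm can. A call is refused whole if a number of a shift passes 4.17 or a number of a turn 7.16, either way. A call with a gripper value outside its range is refused whole. The fingers move at their own pace and stop on an object; "squeeze" is the grip in N (left out, the last holds). Time passes only in rows, so rows that do not move let the fingers close. It gives the time, the measured TCP pose, the force and the opening at its end, in the units of the state.
- manip.observe(): the state, without advancing time (a new reading comes with each control period).
- capture(name): name is "scene" or "top" or "wrist"; returns a dict with "image" (420x560x3 uint8, red, green, blue), "camera_matrix" (3x3 intrinsics, pixels), "T" (4x4, takes a point from camera to world coordinates). Camera axes: x right, y down, z forward; pixel columns grow to the right and rows downward; lengths in m; the calibration is good to about 2 mm. A picture is of the moment at which its call begins. There is no depth.
- manip.job_done(): hands the job in, once; it reports no verdict.
The state is a dict: "time": time; "qpos": joint angles; "qd": joint speeds; "joint_torque": joint torques, N m; "ee_pos": TCP position; "tcp_rot": TCP orientation; "force": force on the tool from outside, world axes, zero at the start; "moment": the same for the moment, N m; "grip_width": finger opening in m.
Only numpy, scipy, OpenCV 4.12 (cv2) and the standard library are available. Lean on these libraries where they do the work, as an engineer would, in place of code of your own. Each camera call takes 0.05 s, during which the arm holds its last target.

## Task

Hook a fingertip behind the far blue lip of the white tube tray and draw the tray towards you, in between the dock's white rails, until it sits flat and square against the black end stop with the stop's sprung red pad pushed fully in, then let go and leave it there. The tubes in it are open: pull gently (never press on the tray with more than 25 N), keep the tray level, and leave the other things on the bench where they are.

Things in the scene. Friction and masses are not known exactly. Their poses are not given: they have to be found in the camera images.
- dock: Bench dock, fixed: aluminium floor plate 340 x 180 mm, 4 mm thick, with two white rails (tops 24 mm above the bench). Origin: at bench height on the rails' centre line; z up; x runs along the rails, away from the robot (the drag is along -x). The straight rails stand 116 mm apart from x = -170 to -30 mm.
- mouth (a point): Middle of the dock's mouth, on the floor plate (z = 4 mm), at dock x = -30 mm: here the straight rails begin and, away from the robot, flare open at 0.35 rad over 56 mm. Axes as the dock's.
- tray: White open tray 125 (x) x 110 (y) x 42 mm high, walls 4 mm, loose on the dock's plate, its near end in or near the mouth, a little crooked. Origin: centre of underside; z up, x away from the robot. Near end: flat wall at x = -62.5. Far wall at x = +62.5. Fixed pink rack with tubes up to 54 mm high, all at x < +45. In all 0.55 to 0.85 kg; sliding takes about 2 to 5 N, more where it rubs on a rail.
- lip (a point): Middle of the outer edge of the tray's blue far lip, half-way up it: tray x = +72.5 mm, z = 38 mm. The lip is as wide as the tray, 8 mm thick and stands 10 mm out from the far wall at the rim. Behind it is free floor plate and bench. A crooked tray can wedge in the mouth; bearing on the lip off its middle turns it. Axes as the tray's.
- pad (a joint): Sprung red pad in the face of the black end stop (96 mm wide, 34 high, between the rails); 0 = out 8 mm, 0.008 m = flush, where the tray meets the rigid stop. The stop was clamped with its face anywhere from dock x = -135 to -105 mm: not measured, to be felt or seen. The spring (0.5 to 1.3 N) is weaker than the tray's friction, so the tray stays where it is left.
- tipbox: Bystander: loose white box with a blue lid, 80 x 65 x 67 mm high, origin at the centre of its underside. Stands on the bench beside the dock.
- purple_rack: Bystander: loose purple tube rack, 84 x 68 x 41 mm high, origin at the centre of its underside. Stands on the bench beside the dock.
- reagent: Bystander: loose amber jar with a blue cap, 54 mm across, 85 mm high, origin at the centre of its underside. Stands on the bench beside the dock.

How it is judged:
By the outcome, as a careful person would: the job done as asked, in the order asked, and still so for the second after the job is handed in, with the robot touching nothing.
It also fails if it takes over 43 s, if anything falls off the work surface, if the arm or the gripper's body presses on something with over 40 N, if the wrist force passes 120 N, or if a joint passes its speed limit or range.

## Working session

There is one attempt and no reset: what is moved stays moved. The work goes in short steps, Python scripts to look and compute and a tool call to move; the robot and the scene stay as the last step left them, time stands still between calls to the robot, and variables do not carry over. Pictures are saved under pics/ and viewed, and the job is handed in when it is done.

Besides the shell and the picture viewer there is one more tool, called after "Request:" by a JSON object that holds its "name" and its "arguments". arm_command: Moves the arm, as the interface text tells. Its arguments: {"type":"object","properties":{"increments":{"type":"array"},"squeeze":{"type":"number"}},"required":["increments"]}

```bash
mkdir -p pics; ls; python3 - <<'E'
from rig import manip, capture
import cv2,numpy as np,pickle
s=manip.observe();print(s)
d={}
for n in ["scene","top","wrist"]:
    c=capture(n);d[n]=c
    cv2.imwrite(f"pics/a_{n}.png",c["image"][:,:,::-1]);print(n,c["camera_matrix"].tolist(),np.round(c["T"],4).tolist())
pickle.dump(d,open("a.pkl","wb"))
E
```

```text
pics
{'time': 0.0, 'qpos': array([65.43805613, 22.01745499,  0.93901092, 78.5613614 , -0.35981417,
       79.53978218, -2.66340523]), 'qd': array([-0.00881875,  0.02173588, -0.05458222,  0.05257239, -0.04339669,
       -0.02098082, -0.08543623]), 'joint_torque': array([ 6.43746466e-05, -6.27597213e+01,  8.44356883e-01, -3.71819651e+01,
        1.65676576e-02,  1.41531072e-02,  4.20850563e-05]), 'ee_pos': array([ 0.22338681, -0.58316458,  0.23025463]), 'tcp_rot': array([[ 9.33818123e-01,  3.57747259e-01, -7.82388408e-04],
       [ 3.57748109e-01, -9.33816268e-01,  1.86227617e-03],
       [-6.43828290e-05, -2.01892521e-03, -9.99997960e-01]]), 'force': array([-0.72140507,  0.70424878,  0.34479626]), 'moment': array([0.00591675, 0.00286055, 0.02065333]), 'grip_width': 0.08554186279516432}
scene [[419.8791556067562, 0.0, 277.72647326972816], [0.0, 419.8791556067562, 213.53773367893393], [0.0, 0.0, 1.0]] [[-0.3446, 0.768, -0.5398, 1.0388], [0.9387, 0.2898, -0.1868, 0.2218], [0.013, -0.5711, -0.8208, 0.8345], [0.0, 0.0, 0.0, 1.0]]
top [[462.23608543843727, 0.0, 288.99903640791337], [0.0, 462.23608543843727, 211.51206543230646], [0.0, 0.0, 1.0]] [[-0.0262, -0.9828, 0.1826, 0.3746], [-0.9993, 0.0212, -0.0294, 0.0677], [0.025, -0.1832, -0.9828, 1.0256], [0.0, 0.0, 0.0, 1.0]]
wrist [[295.80028078434475, 0.0, 284.02685310569416], [0.0, 295.80028078434475, 208.37239046410244], [0.0, 0.0, 1.0]] [[0.3587, -0.8849, -0.2971, 0.2994], [-0.9335, -0.3411, -0.1108, -0.5549], [-0.0033, 0.3171, -0.9484, 0.3729], [0.0, 0.0, 0.0, 1.0]]
```

View pics/a_scene.png

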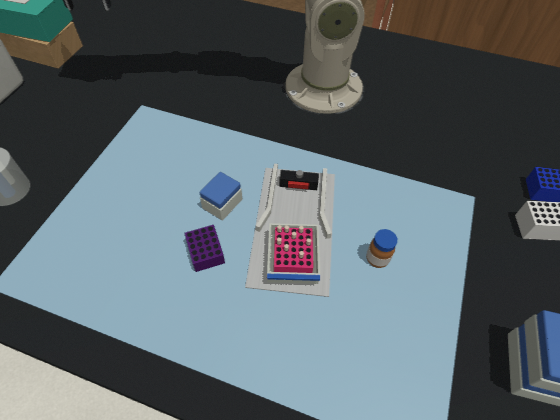

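View pics/a_top.png

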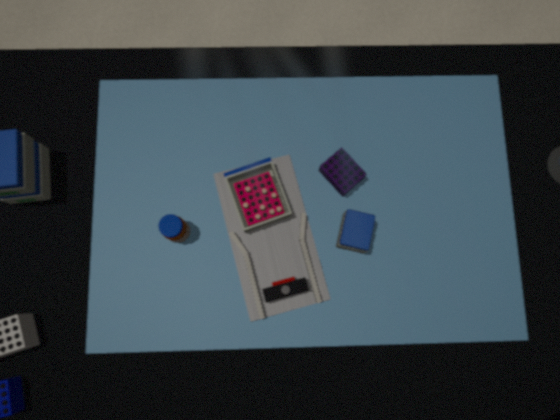

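View pics/a_wrist.png

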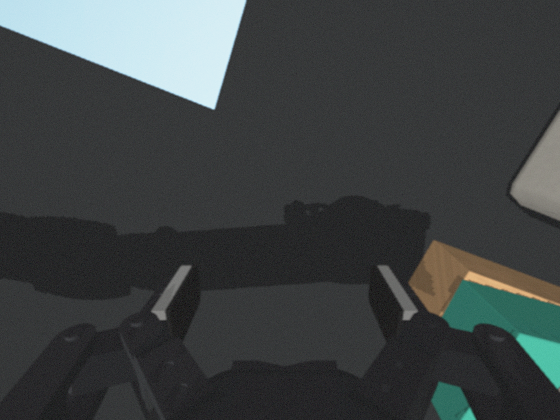

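The pictures show the tray at about (262,197) in top and (293,250) in scene, with its blue lip on the far side from the robot. The end stop is near (286,288) in top. I'll enlarge both views to measure.

```bash
cat > h.py <<'E'
import numpy as np
def ray(c,px,z):
    K=c["camera_matrix"];T=c["T"]
    d=T[:3,:3]@np.linalg.inv(K)@np.array([px[0],px[1],1.]);o=T[:3,3]
    return o+d*(z-o[2])/d[2]
def proj(c,P):
    T=np.linalg.inv(c["T"]);p=T[:3,:3]@np.asarray(P)+T[:3,3];q=c["camera_matrix"]@p;return q[:2]/q[2]
E
python3 - <<'E'
import pickle,cv2
d=pickle.load(open("a.pkl","rb"))
a=d["top"]["image"][140:330,200:400];cv2.imwrite("pics/b_top.png",cv2.resize(a,None,fx=3,fy=3,interpolation=2)[:,:,::-1])
a=d["scene"]["image"][155:300,190:400];cv2.imwrite("pics/b_scene.png",cv2.resize(a,None,fx=3.8,fy=3.8,interpolation=2)[:,:,::-1])
E
```

```text
(no output)
```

View pics/b_top.png

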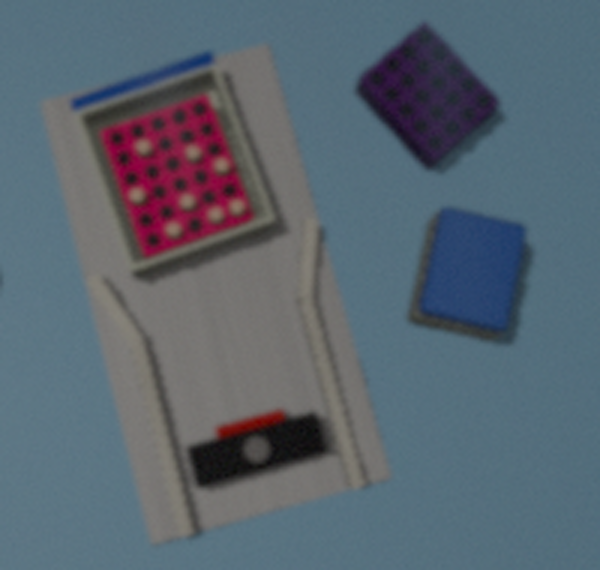

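View pics/b_scene.png

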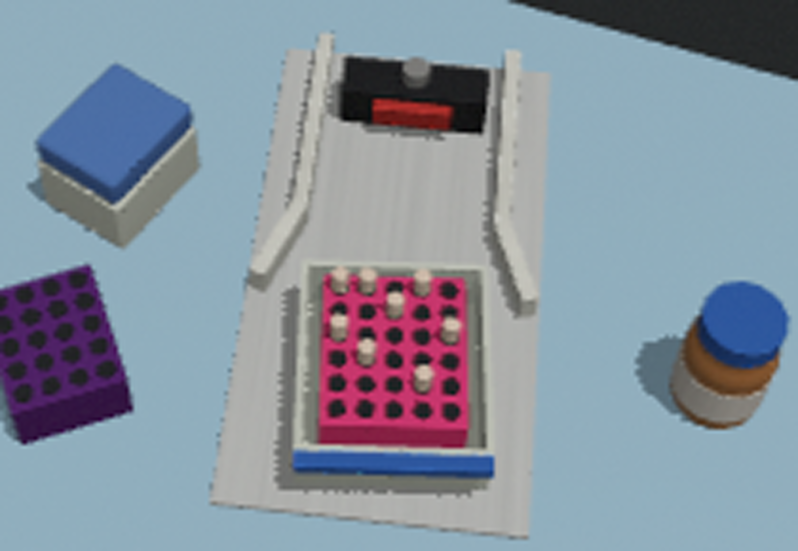

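```bash
python3 - <<'E'
import pickle,cv2,numpy as np
from h import *
d=pickle.load(open("a.pkl","rb"));t=d["top"];s=d["scene"]
T=lambda x,y,z:ray(t,(x/3+200-.33,y/3+140-.33),z)
S=lambda x,y,z:ray(s,(x/3.8+190-.37,y/3.8+155-.37),z)
np.set_printoptions(precision=4,suppress=True)
def rep(n,P):
    P=np.array(P);c=P.mean(0);print(n,P[:,:2].tolist() and np.round(P[:,:2],4).tolist(),c)
    return c
def yaw(v):return np.degrees(np.arctan2(v[1],v[0]))
for nm,F,C in [("top",T,[(42,100),(268,45),(388,480),(153,543)]),("scene",S,[(527,537),(211,502),(287,50),(550,73)])]:
    P=[F(x,y,.004) for x,y in C];print(nm,"plate",[p[:2].round(4) for p in P],np.mean(P,0),[np.linalg.norm(P[i]-P[(i+1)%4]).round(4) for i in range(4)])
    # 'top' order FL?, 
    print([yaw(P[(i+1)%4]-P[i]).round(2) for i in range(4)])
# rails top edges scene
for n,q in {"right(left img) inner":[(331,36),(306,212)],"left inner":[(505,53),(497,222)]}.items():
    P=[S(*a,.024) for a in q];print(n,[p[:2] for p in P],yaw(P[0]-P[1]))
# tray rim scene z=.042
P=[S(*a,.042) for a in [(309,264),(483,266),(494,458),(293,452)]];print("tray S",[p[:2] for p in P])
P=[T(*a,.042) for a in [(136,271),(275,220),(212,52),(72,102)]];print("tray T",[p[:2] for p in P])
for nm,c in d.items():
    if nm=="wrist":continue
    hsv=cv2.cvtColor(c["image"],cv2.COLOR_RGB2HSV)
    m=cv2.inRange(hsv,(105,150,60),(125,255,255))
    n,l,st,ce=cv2.connectedComponentsWithStats(m)
    for i in range(1,n):
        if st[i,4]>20:
            y,x=np.where(l==i);r=cv2.minAreaRect(np.c_[x,y].astype(np.float32));print(nm,st[i],r,cv2.boxPoints(r).round(1).tolist())
    m=cv2.inRange(hsv,(0,180,100),(6,255,255))
    n,l,st,ce=cv2.connectedComponentsWithStats(m)
    print("red",[(st[i],ce[i]) for i in range(1,n) if st[i,4]>15])
E
```

```text
top plate [array([0.6571, 0.2061]), array([0.6974, 0.0336]), array([ 0.3674, -0.0449]), array([0.3275, 0.1258])] [0.5124 0.0802 0.004 ] [np.float64(0.1772), np.float64(0.3392), np.float64(0.1752), np.float64(0.3393)]
[np.float64(-76.86), np.float64(-166.63), np.float64(103.15), np.float64(13.7)]
scene plate [array([0.6548, 0.2068]), array([0.697 , 0.0334]), array([ 0.3678, -0.0479]), array([0.3236, 0.1268])] [0.5108 0.0798 0.004 ] [np.float64(0.1785), np.float64(0.3391), np.float64(0.1802), np.float64(0.3408)]
[np.float64(-76.33), np.float64(-166.14), np.float64(104.23), np.float64(13.59)]
right(left img) inner [array([ 0.3619, -0.0181]), array([0.5037, 0.0176])] -165.87003898761012
left inner [array([0.3346, 0.096 ]), array([0.4689, 0.1311])] -165.382537493111
tray S [array([0.5503, 0.0372]), array([0.5152, 0.1345]), array([0.6339, 0.1775]), array([0.6693, 0.0727])]
tray T [array([0.519 , 0.1336]), array([0.5539, 0.0333]), array([0.6808, 0.0763]), array([0.6447, 0.1792])]
scene [526 167  34  35 899] ((542.5, 184.0), (34.0, 33.0), 90.0) [[526.0, 167.0], [559.0, 167.0], [559.0, 201.0]
[... 1132 characters left out ...]
7578], [269.6000061035156, 159.8000030517578], [225.39999389648438, 175.10000610351562]]
top [341 211  33  39 977] ((357.5721740722656, 229.66786193847656), (28.59303092956543, 35.0508918762207), 12.264774322509766) [[339.8999938964844, 243.8000030517578], [347.29998779296875, 209.5], [375.29998779296875, 215.60000610351562], [367.79998779296875, 249.8000030517578]]
top [159 215  23  22 402] ((170.0, 225.5), (21.0, 22.0), 90.0) [[159.0, 215.0], [181.0, 215.0], [181.0, 236.0], [159.0, 236.0]]
top [  0 380  12  37 280] ((5.5, 398.0), (36.0, 11.0), 90.0) [[-0.0, 380.0], [11.0, 380.0], [11.0, 416.0], [0.0, 416.0]]
red [(array([273, 278,  21,   7,  41], dtype=int32), array([282.3902, 281.0244]))]
```

Request:
{"name": "arm_command", "arguments": {"increments": [[0,0,0,1,-0.7,0,0.4],[0,0,0,2,-1.4,0,0.4],[0,0,0,2,-1.4,0,0.4],[0,0,0,2,-1.4,0,0.4],[0,0,0,2,-1.4,0,0.4],[0,0,0,2,-1.4,0,0.4],[0,0,0,2,-1.4,0,0.4],[0,0,0,2,-1.4,0,0.4],[0,0,0,2,-1.4,0,0.4],[0,0,0,2,-1.4,0,0.4],[0,0,0,2,-1.4,0,0.4],[0,0,0,2,-1.4,0,0.4]]}}

```text
time: 1.15
ee_pos: [0.3815, -0.3489, 0.2313]
tcp_rot: [[0.934, 0.358, -0.0], [0.358, -0.934, 0.0], [-0.0, -0.0, -1.0]]
force: [0.7, -0.4, -0.4]
grip_width: 0.0514
```

Request:
{"name": "arm_command", "arguments": {"increments": [[0,0,0,2,-1.4,0,0.4],[0,0,0,2,-1.4,0,0.4],[0,0,0,2,-1.4,0,0.4],[0,0,0,2,-1.4,0,0.4],[0,0,0,2,-1.4,0,0.4],[0,0,0,2,-1.4,0,0.4],[0,0,0,2,-1.4,0,0.4],[0,0,0,2,-1.4,0,0.4],[0,0,0,2,-1.4,0,0.4],[0,0,0,2,-1.4,0,0.4],[0,0,0,2,-1.4,0,0.4],[0,0,0,2,-1.4,0,0.4]]}}

```text
time: 2.15
ee_pos: [0.545, -0.1062, 0.2313]
tcp_rot: [[0.934, 0.358, -0.0], [0.358, -0.934, -0.0], [-0.0, 0.0, -1.0]]
force: [0.4, -0.2, 0.8]
grip_width: 0.0514
```

Request:
{"name": "arm_command", "arguments": {"increments": [[0,0,0,2,-1.4,0,0.4],[0,0,0,2,-1.4,0,0.4],[0,0,0,2,-1.4,0,0.4],[0,0,0,2,-1.4,0,0.4],[0,0,0,2,-1.4,0,0.4],[0,0,0,2,-1.4,0,0.4],[0,0,0,2,-1.4,0,0.4],[0,0,0,2,-1.4,0,0.4],[0,0,0.5,2,-1.4,0,0.4],[0,0,0.5,2,-1.4,0,0.4],[0,0,0.5,1,-0.7,0,0.4],[0,0,0,0,0,0,0.4]]}}

```text
time: 3.15
ee_pos: [0.6882, 0.109, 0.2303]
tcp_rot: [[0.941, 0.338, -0.002], [0.338, -0.941, 0.002], [-0.001, -0.003, -1.0]]
force: [-0.5, 0.9, 0.2]
grip_width: 0.0515
```

```bash
python3 - <<'E'
from rig import manip, capture
import cv2,numpy as np,pickle
s=manip.observe();print({k:np.round(s[k],4) for k in ("time","ee_pos","tcp_rot","force","grip_width")})
d={}
for n in ["scene","wrist"]:
    c=capture(n);d[n]=c
    cv2.imwrite(f"pics/c_{n}.png",c["image"][:,:,::-1])
pickle.dump(d,open("c.pkl","wb"))
E
```

```text
{'time': np.float64(3.15), 'ee_pos': array([0.6882, 0.109 , 0.2303]), 'tcp_rot': array([[ 9.412e-01,  3.378e-01, -1.600e-03],
       [ 3.378e-01, -9.412e-01,  2.300e-03],
       [-8.000e-04, -2.700e-03, -1.000e+00]]), 'force': array([-0.4504,  0.9262,  0.2307]), 'grip_width': np.float64(0.0515)}
```

View pics/c_wrist.png

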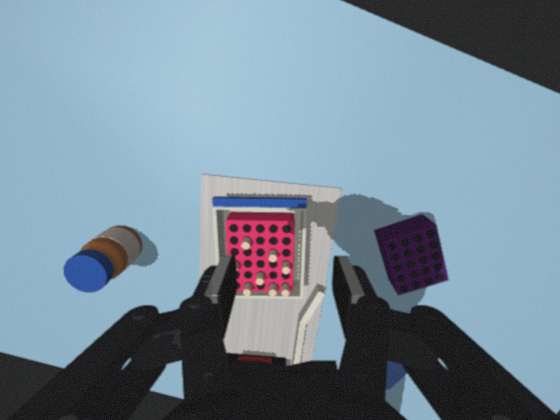

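View pics/c_scene.png

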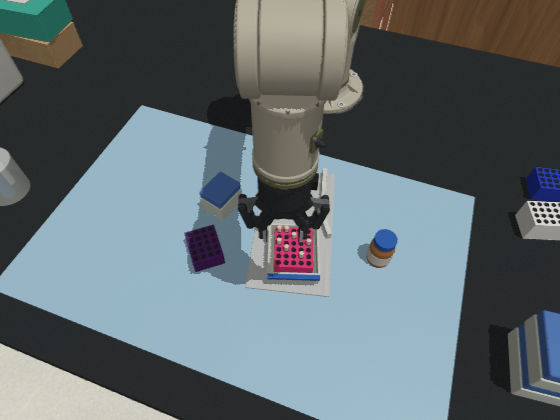

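The wrist view shows the lip as a blue band at about (213–307, 197–207), still clear behind. I'll locate it from here.

```bash
python3 - <<'E'
import pickle,cv2,numpy as np
from h import *
d=pickle.load(open("c.pkl","rb"));c=d["wrist"]
hsv=cv2.cvtColor(c["image"],cv2.COLOR_RGB2HSV)
m=cv2.inRange(hsv,(105,130,50),(125,255,255))
n,l,st,ce=cv2.connectedComponentsWithStats(m)
for i in range(1,n):
    if st[i,4]>150:
        y,x=np.where(l==i);r=cv2.minAreaRect(np.c_[x,y].astype(np.float32));b=cv2.boxPoints(r)
        print(st[i],b.round(1).tolist())
        if 170<y.mean()<230:
            for z in (.042,.034):print(z,[ray(c,p,z)[:2].round(4).tolist() for p in b])
a=c["image"][165:315,190:350];cv2.imwrite("pics/c2.png",cv2.resize(a,None,fx=4,fy=4,interpolation=2)[:,:,::-1])
E
```

```text
[213 197  94  11 802] [[212.89999389648438, 205.8000030517578], [213.0, 196.6999969482422], [306.0, 198.10000610351562], [305.8999938964844, 207.3000030517578]]
0.042 [[0.6345, 0.1766], [0.6454, 0.1795], [0.6805, 0.0768], [0.6699, 0.0729]]
0.034 [[0.6313, 0.1777], [0.6425, 0.1806], [0.6784, 0.0755], [0.6676, 0.0715]]
[  64  250   49   42 1542] [[57.5, 270.5], [88.5, 239.5], [119.0, 270.0], [88.0, 301.0]]
[386 361  20  27 274] [[384.70001220703125, 386.8999938964844], [387.1000061035156, 360.79998779296875], [405.79998779296875, 362.5], [403.3999938964844, 388.6000061035156]]
```

View pics/c2.png

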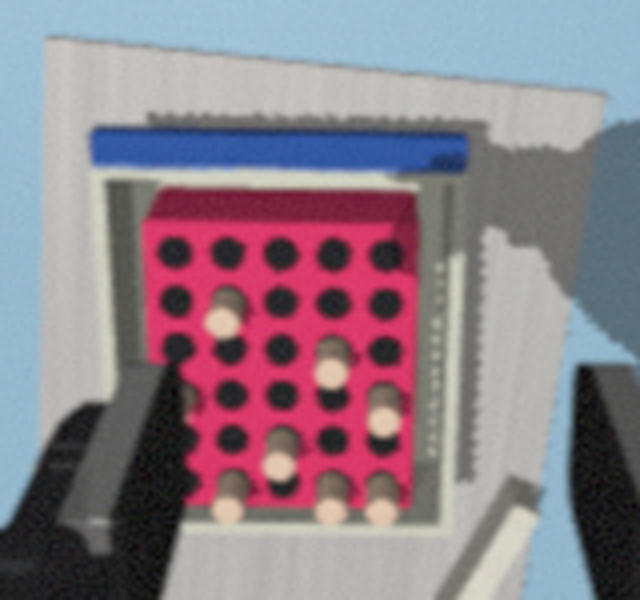

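Request:
{"name": "arm_command", "arguments": {"increments": [[0,0,0.4,1.1,-1.3,0,0.4],[0,0,0.4,1.2,-1.3,0,0.4],[0,0,0,0,0,2,0.4],[0,0,0,0,0,3,0.4],[0,0,0,0,0,3,0.4],[0,0,0,0,0,3,0.4],[0,0,0,0,0,3,0.4],[0,0,0,0,0,3,0.4],[0,0,0,0,0,2,0.4],[0,0,0,0,0,1,0.4],[0,0,0,0,0,0,0.4]]}}

```text
time: 4.17
ee_pos: [0.6999, 0.134, 0.0287]
tcp_rot: [[0.948, 0.319, -0.004], [0.319, -0.948, -0.002], [-0.005, 0.0, -1.0]]
force: [0.0, 0.0, 0.4]
grip_width: 0.0512
```

```bash
cat > look.py <<'E'
import sys
from rig import manip, capture
import cv2,numpy as np,pickle
s=manip.observe();print({k:np.round(s[k],4).tolist() for k in ("time","ee_pos","tcp_rot","force","grip_width")})
n0=sys.argv[1]
d={}
for n in sys.argv[2:]:
    c=capture(n);d[n]=c
    a=c["image"]
    if n=="scene": a=cv2.resize(a[145:315,180:405],None,fx=3.5,fy=3.5,interpolation=2)
    if n=="top": a=cv2.resize(a[140:330,200:400],None,fx=3,fy=3,interpolation=2)
    cv2.imwrite(f"pics/{n0}_{n}.png",a[:,:,::-1])
pickle.dump(d,open(n0+".pkl","wb"))
E
python3 look.py d scene wrist
```

```text
{'time': 4.1667, 'ee_pos': [0.6999, 0.134, 0.0287], 'tcp_rot': [[0.9478, 0.3188, -0.0044], [0.3188, -0.9478, -0.0018], [-0.0047, 0.0003, -1.0]], 'force': [0.0263, 0.047, 0.3968], 'grip_width': 0.0512}
```

View pics/d_wrist.png

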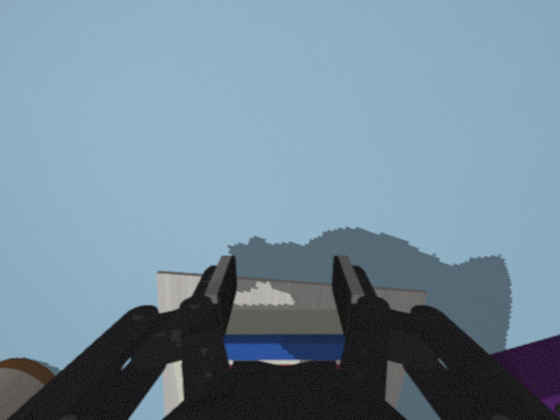

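View pics/d_scene.png

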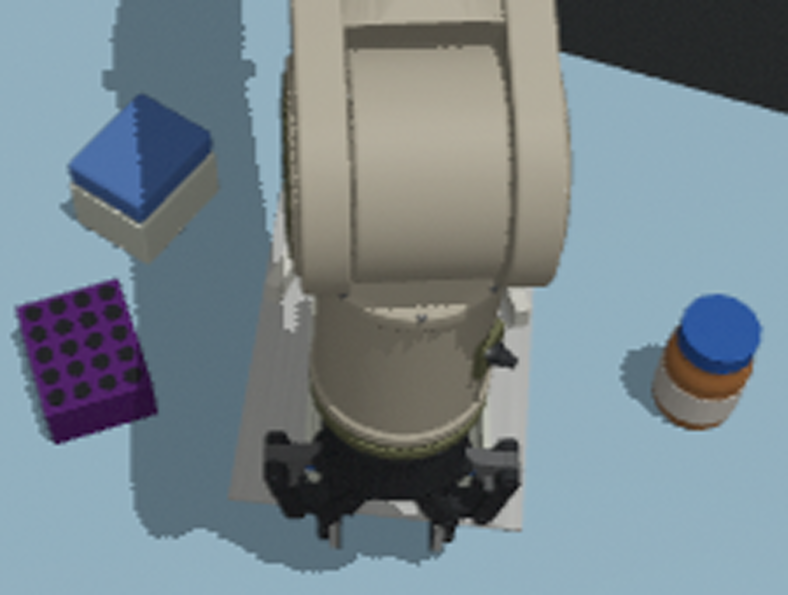

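Request:
{"name": "arm_command", "arguments": {"increments": [[0,0,0,0,-0.3,0.5,0.4],[0,0,0,0,-0.35,0.5,0.4],[0,0,0,-0.5,0,0.1,0.4],[0,0,0,-0.7,0,0,0.4],[0,0,0,-0.6,0,0,0.4],[0,0,0,-0.2,0,0,0.4],[0,0,0,0,0,0,0.4]]}}

```text
time: 4.85
ee_pos: [0.6804, 0.1352, 0.0208]
tcp_rot: [[0.948, 0.32, 0.0], [0.32, -0.948, -0.0], [0.0, 0.0, -1.0]]
force: [0.3, 0.6, -0.2]
grip_width: 0.0513
```

Request:
{"name": "arm_command", "arguments": {"increments": [[0,0,0,-0.1,0,0,0.4],[0,0,0,-0.1,0,0,0.4],[0,0,0,-0.1,0,0,0.4]]}}

```text
time: 5.1
ee_pos: [0.678, 0.1348, 0.0204]
tcp_rot: [[0.947, 0.32, 0.0], [0.32, -0.947, 0.0], [0.0, -0.0, -1.0]]
force: [-0.2, 0.4, -0.2]
grip_width: 0.051
```

Request:
{"name": "arm_command", "arguments": {"increments": [[0,0,0,-0.1,0,0,0.4],[0,0,0,-0.1,0,0,0.4]]}}

```text
time: 5.27
ee_pos: [0.676, 0.1342, 0.0203]
tcp_rot: [[0.947, 0.32, 0.0], [0.32, -0.947, 0.0], [0.0, -0.0, -1.0]]
force: [0.4, -1.0, 0.3]
grip_width: 0.0513
```

Request:
{"name": "arm_command", "arguments": {"increments": [[0,0,0,-0.1,0,0,0.4],[0,0,0,-0.1,0,0,0.4],[0,0,0,-0.1,0,0,0.4]]}}

```text
time: 5.52
ee_pos: [0.6734, 0.1333, 0.0204]
tcp_rot: [[0.947, 0.32, 0.001], [0.32, -0.947, 0.0], [0.001, -0.0, -1.0]]
force: [3.4, 1.1, -1.9]
grip_width: 0.0513
```

Request:
{"name": "arm_command", "arguments": {"increments": [[0,0,0,-0.1,0,0,0.4],[0,0,0,-0.1,0,0,0.4]]}}

```text
time: 5.68
ee_pos: [0.6717, 0.1328, 0.0204]
tcp_rot: [[0.947, 0.32, 0.001], [0.32, -0.947, 0.0], [0.001, -0.0, -1.0]]
force: [3.6, 0.0, -1.5]
grip_width: 0.0514
```

Request:
{"name": "arm_command", "arguments": {"increments": [[0,0,0,-0.1,0,0,0.4],[0,0,0,-0.1,0,0,0.4]]}}

```text
time: 5.85
ee_pos: [0.6696, 0.1321, 0.0204]
tcp_rot: [[0.947, 0.32, 0.001], [0.32, -0.947, 0.0], [0.001, -0.0, -1.0]]
force: [2.9, 1.7, -1.8]
grip_width: 0.0511
```

Request:
{"name": "arm_command", "arguments": {"increments": [[0,0,0,-0.2,0,0,0.4],[0,0,0,-0.2,0,0,0.4],[0,0,0,-0.2,0,0,0.4],[0,0,0,-0.2,0,0,0.4],[0,0,0,-0.2,0,0,0.4],[0,0,0,-0.2,0,0,0.4],[0,0,0,-0.2,0,0,0.4]]}}

```text
time: 6.43
ee_pos: [0.656, 0.1274, 0.0204]
tcp_rot: [[0.947, 0.32, 0.0], [0.32, -0.947, 0.0], [0.0, -0.0, -1.0]]
force: [3.2, 1.1, -2.6]
grip_width: 0.0514
```

Request:
{"name": "arm_command", "arguments": {"increments": [[0,0,0.27,-0.2,0.05,0,0.4],[0,0,0.27,-0.2,0.05,0,0.4],[0,0,0.27,-0.2,0.05,0,0.4],[0,0,0.27,-0.2,0.05,0,0.4],[0,0,0.27,-0.2,0.05,0,0.4],[0,0,0.27,-0.2,0.05,0,0.4],[0,0,0.27,-0.2,0.05,0,0.4],[0,0,0.27,-0.2,0.05,0,0.4]]}}

```text
time: 7.1
ee_pos: [0.642, 0.1187, 0.0204]
tcp_rot: [[0.959, 0.284, 0.0], [0.284, -0.959, 0.0], [0.0, -0.0, -1.0]]
force: [3.6, 1.1, -2.8]
grip_width: 0.0514
```

```bash
python3 look.py e top wrist
```

```text
{'time': 7.1, 'ee_pos': [0.642, 0.1187, 0.0204], 'tcp_rot': [[0.9589, 0.2836, 0.0001], [0.2836, -0.9589, 0.0001], [0.0001, -0.0, -1.0]], 'force': [3.574, 1.1046, -2.8034], 'grip_width': 0.0514}
```

View pics/e_top.png

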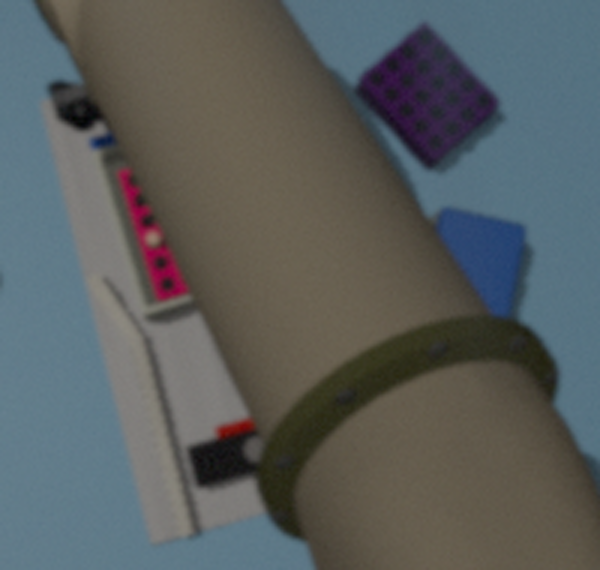

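View pics/e_wrist.png

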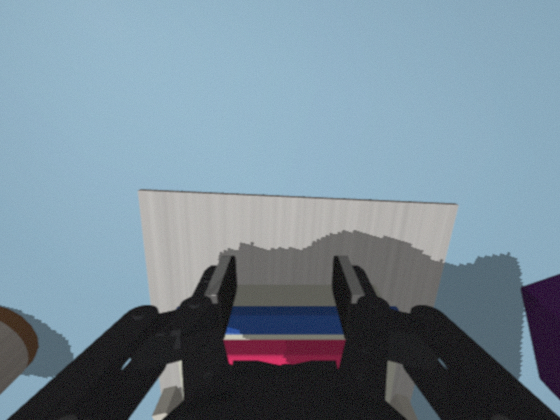

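```bash
cat >> h.py <<'E'
O=np.array([.5116,.080]);e1=np.array([.9716,.2368]);e2=np.array([-.2368,.9716])
def dk(p): r=np.asarray(p)[:2]-O;return (1000*np.array([r@e1,r@e2])).round(1)
E
python3 - <<'E'
import pickle,numpy as np
from h import *
d=pickle.load(open("e.pkl","rb"));t=d["top"]
T=lambda x,y,z:ray(t,(x/3+200-.33,y/3+140-.33),z)
for n,a in {"left far":(101,152,.042),"left near":(146,319,.042),"railbend inner top":(150,338,.024),"rail end inner":(200,533,.024),"stop face L bottom?":(190,446,.038),"stop L rear":(198,487,.038), "pad L":(218,430,.02),"flare tip":(108,277,.024)}.items(): print(n,dk(T(*a)))
a=pickle.load(open("a.pkl","rb"))
s=a["scene"];S=lambda x,y,z:ray(s,(x/3.8+190-.37,y/3.8+155-.37),z)
for n,q in {"bend R":(306,212,.024),"end R":(331,36,.024),"bend L":(497,222,.024),"end L":(505,53,.024),"stop face bottom L":(484,133,.004),"stop face bottom R":(342,120,.004),"stop top L":(486,72,.038),"stop topfront R":(342,93,.038)}.items(): print("S",n,dk(S(*q)))
t=a["top"]
for n,q in {"bend R":(302,300,.024),"end R":(350,487,.024),"bend L":(150,338,.024),"end L":(200,533,.024),"R bend outer":(317,297,.024)}.items(): print("T",n,dk(T(*q)))
E
```

```text
left far [111.   53.4]
left near [-15.3  51.9]
railbend inner top [-27.2  53.1]
rail end inner [-169.5   53.2]
stop face L bottom? [-109.5   44.4]
stop L rear [-138.3   46.1]
pad L [-103.3   22.6]
flare tip [23.7 71.6]
S bend R [-22.5 -58.8]
S end R [-168.7  -59.9]
S bend L [-29.4  59.7]
S end L [-168.1   57.5]
S stop face bottom L [-114.3   48.4]
S stop face bottom R [-113.7  -46. ]
S stop top L [-137.9   45.3]
S stop topfront R [-108.8  -46. ]
T bend R [-29.  -60.2]
T end R [-166.6  -57.6]
T bend L [-27.2  53.1]
T end L [-169.5   53.2]
T R bend outer [-29.8 -71.4]
```

```bash
python3 - <<'E'
import pickle,cv2
d=pickle.load(open("e.pkl","rb"))
a=d["top"]["image"][170:265,210:290];cv2.imwrite("pics/e2.png",cv2.convertScaleAbs(cv2.resize(a,None,fx=6,fy=6,interpolation=0)[:,:,::-1],alpha=1.5))
E
```

```text
(no output)
```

View pics/e2.png

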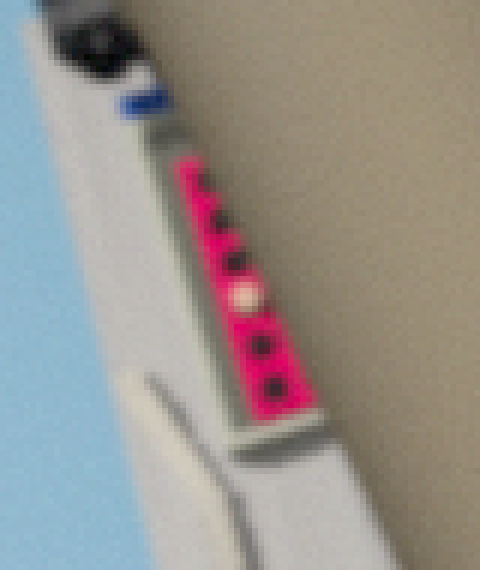

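```bash
python3 - <<'E'
import pickle
from h import *
t=pickle.load(open("e.pkl","rb"))["top"]
for a in [(119,94),(119,117),(143,125),(231,447),(232,442)]: print(dk(ray(t,(a[0]/6+210-.4,a[1]/6+170-.4),.042)))
E
```

```text
[124.2  58.9]
[115.9  61. ]
[110.7  53.3]
[-11.2  51.4]
[-9.6 50.6]
```

Request:
{"name": "arm_command", "arguments": {"increments": [[0,0,0.31,-0.2,0.04,0,0.4],[0,0,0.31,-0.2,0.05,0,0.4],[0,0,0.31,-0.2,0.05,0,0.4],[0,0,0.31,-0.2,0.05,0,0.4],[0,0,0.31,-0.2,0.05,0,0.4],[0,0,0.31,-0.2,0.05,0,0.4],[0,0,0.31,-0.2,0.05,0,0.4],[0,0,0.31,-0.2,0.05,0,0.4],[0,0,0.31,-0.1,0.04,0,0.4],[0,0,0,0,0,0,0.4]]}}

```text
time: 8.03
ee_pos: [0.6266, 0.1099, 0.0204]
tcp_rot: [[0.972, 0.236, -0.0], [0.236, -0.972, -0.0], [-0.0, 0.0, -1.0]]
force: [1.2, 0.2, 1.1]
grip_width: 0.051
```

```bash
python3 look.py f top;python3 - <<'E'
import pickle,cv2
d=pickle.load(open("f.pkl","rb"))
a=d["top"]["image"][170:265,210:290];cv2.imwrite("pics/f2.png",cv2.convertScaleAbs(cv2.resize(a,None,fx=6,fy=6,interpolation=0)[:,:,::-1],alpha=1.5))
E
```

```text
{'time': 8.0333, 'ee_pos': [0.6266, 0.1099, 0.0204], 'tcp_rot': [[0.9716, 0.2364, -0.0002], [0.2364, -0.9716, -0.0002], [-0.0003, 0.0001, -1.0]], 'force': [1.2016, 0.1778, 1.0819], 'grip_width': 0.051}
```

View pics/f2.png

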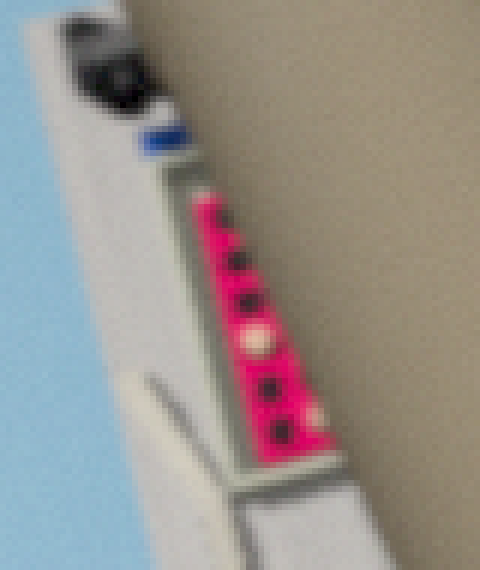

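```bash
python3 - <<'E'
import pickle
from h import *
t=pickle.load(open("f.pkl","rb"))["top"]
for a in [(140,131),(141,155),(158,163),(230,490),(343,460)]: print(dk(ray(t,(a[0]/6+210-.4,a[1]/6+170-.4),.042)))
print(dk((.6266,.1099)))
E
```

```text
[108.9  54.9]
[100.1  56.7]
[95.7 51.5]
[-26.   55.5]
[-26.   14.2]
[118.8   1.8]
```

Request:
{"name": "arm_command", "arguments": {"increments": [[0,0,0,-0.15,0,0,0.4],[0,0,0,-0.15,0,0,0.4],[0,0,0,-0.15,0,0,0.4],[0,0,0,-0.15,0,0,0.4],[0,0,0,-0.15,0,0,0.4]]}}

```text
time: 8.5
ee_pos: [0.6196, 0.1085, 0.0204]
tcp_rot: [[0.971, 0.237, 0.0], [0.237, -0.971, 0.0], [0.0, -0.0, -1.0]]
force: [4.1, 0.5, -0.9]
grip_width: 0.0512
```

Request:
{"name": "arm_command", "arguments": {"increments": [[0,0,0,-0.15,0,0,0.4],[0,0,0,-0.15,0,0,0.4],[0,0,0,-0.15,0,0,0.4],[0,0,0,-0.15,0,0,0.4],[0,0,0,-0.15,0,0,0.4]]}}

```text
time: 8.92
ee_pos: [0.6122, 0.1067, 0.0204]
tcp_rot: [[0.971, 0.237, 0.0], [0.237, -0.971, 0.0], [0.0, -0.0, -1.0]]
force: [5.1, 1.3, -0.3]
grip_width: 0.051
```

Request:
{"name": "arm_command", "arguments": {"increments": [[0,0,0,-0.2,0,0,0.4],[0,0,0,-0.2,0,0,0.4],[0,0,0,-0.2,0,0,0.4],[0,0,0,-0.2,0,0,0.4],[0,0,0,-0.2,0,0,0.4],[0,0,0,-0.2,0,0,0.4]]}}

```text
time: 9.42
ee_pos: [0.6005, 0.1037, 0.0204]
tcp_rot: [[0.972, 0.237, 0.0], [0.237, -0.972, 0.0], [0.0, -0.0, -1.0]]
force: [3.8, 1.6, -0.6]
grip_width: 0.0511
```

```bash
python3 look.py g top;python3 - <<'E'
import pickle,cv2
from h import *
d=pickle.load(open("g.pkl","rb"))
a=d["top"]["image"][180:325,220:330];cv2.imwrite("pics/g2.png",cv2.convertScaleAbs(cv2.resize(a,None,fx=4,fy=4,interpolation=0)[:,:,::-1],alpha=1.5))
E
```

```text
{'time': 9.4167, 'ee_pos': [0.6005, 0.1037, 0.0204], 'tcp_rot': [[0.9715, 0.237, 0.0002], [0.237, -0.9715, 0.0001], [0.0002, -0.0, -1.0]], 'force': [3.7906, 1.5633, -0.6041], 'grip_width': 0.0511}
```

View pics/g2.png

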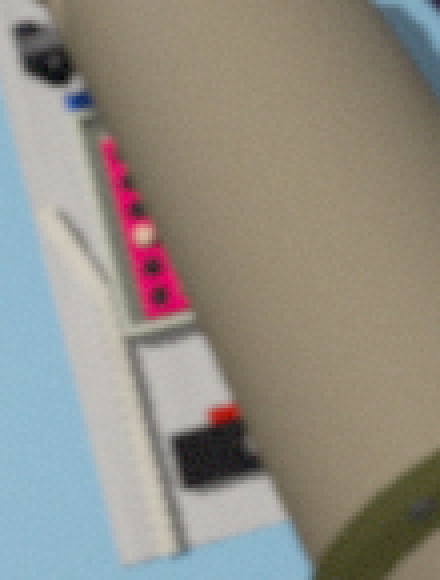

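The tray is now between the rails, and the pull is steady at about 4 N. I'll carry on.

Request:
{"name": "arm_command", "arguments": {"increments": [[0,0,0,-0.2,0,0,0.4],[0,0,0,-0.2,0,0,0.4],[0,0,0,-0.2,0,0,0.4],[0,0,0,-0.2,0,0,0.4],[0,0,0,-0.2,0,0,0.4],[0,0,0,-0.2,0,0,0.4],[0,0,0,-0.2,0,0,0.4],[0,0,0,-0.2,0,0,0.4]]}}

```text
time: 10.13
ee_pos: [0.585, 0.0999, 0.0204]
tcp_rot: [[0.972, 0.237, 0.0], [0.237, -0.972, 0.0], [0.0, -0.0, -1.0]]
force: [5.0, 1.7, -0.8]
grip_width: 0.0513
```

Request:
{"name": "arm_command", "arguments": {"increments": [[0,0,0,-0.2,0,0,0.4],[0,0,0,-0.2,0,0,0.4],[0,0,0,-0.2,0,0,0.4],[0,0,0,-0.2,0,0,0.4],[0,0,0,-0.2,0,0,0.4],[0,0,0,-0.2,0,0,0.4],[0,0,0,-0.2,0,0,0.4],[0,0,0,-0.2,0,0,0.4]]}}

```text
time: 10.8
ee_pos: [0.5694, 0.0962, 0.0204]
tcp_rot: [[0.972, 0.237, 0.0], [0.237, -0.972, 0.0], [0.0, -0.0, -1.0]]
force: [4.3, 1.0, 0.6]
grip_width: 0.051
```

Request:
{"name": "arm_command", "arguments": {"increments": [[0,0,0,-0.2,0,0,0.4],[0,0,0,-0.15,0,0,0.4],[0,0,0,-0.15,0,0,0.4],[0,0,0,-0.15,0,0,0.4],[0,0,0,-0.1,0,0,0.4],[0,0,0,-0.1,0,0,0.4],[0,0,0,-0.1,0,0,0.4]]}}

```text
time: 11.38
ee_pos: [0.5603, 0.0939, 0.0204]
tcp_rot: [[0.972, 0.237, 0.0], [0.237, -0.972, 0.0], [0.0, -0.0, -1.0]]
force: [5.4, 1.5, 0.2]
grip_width: 0.0511
```

```bash
python3 look.py i top;python3 - <<'E'
import pickle,cv2
from h import *
from rig import manip
print(dk(manip.observe()["ee_pos"]))
d=pickle.load(open("i.pkl","rb"))
a=d["top"]["image"][180:325,220:330];cv2.imwrite("pics/i2.png",cv2.convertScaleAbs(cv2.resize(a,None,fx=4,fy=4,interpolation=0)[:,:,::-1],alpha=1.5))
E
```

```text
{'time': 11.3833, 'ee_pos': [0.5603, 0.0939, 0.0204], 'tcp_rot': [[0.9715, 0.237, 0.0002], [0.237, -0.9715, 0.0001], [0.0002, -0.0, -1.0]], 'force': [5.4152, 1.508, 0.2364], 'grip_width': 0.0511}
[50.5  2. ]
```

View pics/i2.png

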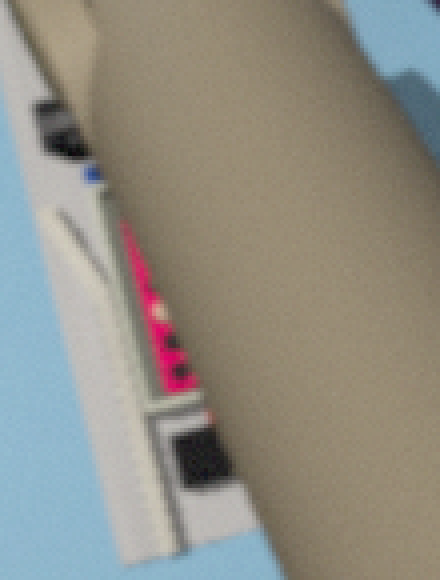

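Request:
{"name": "arm_command", "arguments": {"increments": [[0,0,0,-0.1,0,0,0.4],[0,0,0,-0.1,0,0,0.4],[0,0,0,-0.1,0,0,0.4],[0,0,0,-0.1,0,0,0.4],[0,0,0,-0.1,0,0,0.4]]}}

```text
time: 11.85
ee_pos: [0.5555, 0.0928, 0.0204]
tcp_rot: [[0.972, 0.237, 0.0], [0.237, -0.972, 0.0], [0.0, -0.0, -1.0]]
force: [5.4, 0.5, 0.3]
grip_width: 0.0514
```

Request:
{"name": "arm_command", "arguments": {"increments": [[0,0,0,-0.1,0,0,0.4],[0,0,0,-0.1,0,0,0.4],[0,0,0,-0.1,0,0,0.4]]}}

```text
time: 12.1
ee_pos: [0.5527, 0.0921, 0.0204]
tcp_rot: [[0.971, 0.237, 0.0], [0.237, -0.971, 0.0], [0.0, -0.0, -1.0]]
force: [5.9, 2.1, -0.6]
grip_width: 0.0512
```

Request:
{"name": "arm_command", "arguments": {"increments": [[0,0,0,-0.1,0,0,0.4],[0,0,0,-0.1,0,0,0.4]]}}

```text
time: 12.27
ee_pos: [0.5507, 0.0916, 0.0204]
tcp_rot: [[0.971, 0.237, 0.0], [0.237, -0.971, 0.0], [0.0, -0.0, -1.0]]
force: [5.8, 0.9, -0.6]
grip_width: 0.0511
```

Request:
{"name": "arm_command", "arguments": {"increments": [[0,0,0,-0.06,0,0,0.4],[0,0,0,-0.06,0,0,0.4]]}}

```text
time: 12.43
ee_pos: [0.5496, 0.0913, 0.0204]
tcp_rot: [[0.971, 0.237, 0.0], [0.237, -0.971, 0.0], [0.0, -0.0, -1.0]]
force: [5.0, 1.1, -0.7]
grip_width: 0.0513
```

Request:
{"name": "arm_command", "arguments": {"increments": [[0,0,0,-0.05,0,0,0.4],[0,0,0,-0.05,0,0,0.4],[0,0,0,-0.05,0,0,0.4]]}}

```text
time: 12.68
ee_pos: [0.5482, 0.091, 0.0204]
tcp_rot: [[0.971, 0.237, 0.0], [0.237, -0.971, 0.0], [0.001, -0.0, -1.0]]
force: [6.2, 1.5, -0.9]
grip_width: 0.0513
```

Request:
{"name": "arm_command", "arguments": {"increments": [[0,0,0,-0.05,0,0,0.4],[0,0,0,-0.05,0,0,0.4],[0,0,0,-0.05,0,0,0.4]]}}

```text
time: 12.93
ee_pos: [0.5468, 0.0907, 0.0204]
tcp_rot: [[0.971, 0.237, 0.001], [0.237, -0.971, 0.0], [0.001, -0.0, -1.0]]
force: [8.3, 3.3, -3.0]
grip_width: 0.0512
```

Request:
{"name": "arm_command", "arguments": {"increments": [[0,0,0,-0.05,0,0,0.4],[0,0,0,-0.05,0,0,0.4],[0,0,0,-0.05,0,0,0.4]]}}

```text
time: 13.18
ee_pos: [0.5469, 0.0907, 0.0209]
tcp_rot: [[0.971, 0.237, 0.004], [0.237, -0.971, 0.001], [0.004, -0.0, -1.0]]
force: [12.1, 3.0, -2.1]
grip_width: 0.0513
```

Request:
{"name": "arm_command", "arguments": {"increments": [[0,0,0,-0.05,0,0,0.4],[0,0,0,-0.05,0,0,0.4]]}}

```text
time: 13.35
ee_pos: [0.5468, 0.0908, 0.0214]
tcp_rot: [[0.971, 0.237, 0.006], [0.237, -0.971, 0.002], [0.006, -0.0, -1.0]]
force: [14.1, 3.4, -3.2]
grip_width: 0.0515
```

The force rose sharply to about 14 N while the TCP stopped advancing, so this is rigid contact. I'll check whether it's the stop.

```bash
python3 look.py j top scene;python3 - <<'E'
import pickle,cv2
from h import *
d=pickle.load(open("j.pkl","rb"))
a=d["top"]["image"][180:325,220:330];cv2.imwrite("pics/j2.png",cv2.convertScaleAbs(cv2.resize(a,None,fx=4,fy=4,interpolation=0)[:,:,::-1],alpha=1.5))
E
```

```text
{'time': 13.35, 'ee_pos': [0.5468, 0.0908, 0.0214], 'tcp_rot': [[0.9714, 0.2372, 0.0057], [0.2372, -0.9715, 0.0018], [0.006, -0.0004, -1.0]], 'force': [14.0764, 3.3922, -3.2074], 'grip_width': 0.0515}
```

View pics/j2.png

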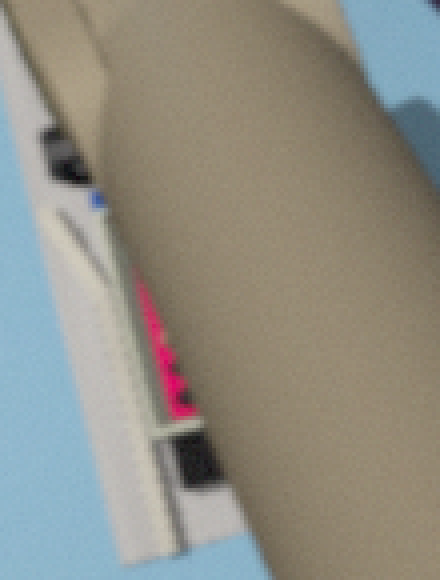

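Request:
{"name": "arm_command", "arguments": {"increments": [[0,0,0,0.1,0,0,0.4],[0,0,0,0.1,0,0,0.4],[0,0,0,0.3,0,0,0.4],[0,0,0,0.7,0,0,0.4],[0,0,0,1,0,0,0.4],[0,0,0,0,0,-2,0.4],[0,0,0,0,0,-4,0.4],[0,0,0,0,0,-4,0.4],[0,0,0,0,0,-4,0.4],[0,0,0,0,0,-4,0.4]]}}

```text
time: 14.28
ee_pos: [0.5643, 0.095, 0.2016]
tcp_rot: [[0.971, 0.237, -0.003], [0.237, -0.971, -0.0], [-0.003, -0.0, -1.0]]
force: [1.7, 0.6, -0.1]
grip_width: 0.0511
```

Request:
{"name": "arm_command", "arguments": {"increments": [[0,0,0,0,3,0,0.4],[0,0,0,0,4,0,0.4],[0,0,0,0,4,0,0.4],[0,0,0,0,4,0,0.4],[0,0,0,0,4,0,0.4],[0,0,0,0,4,0,0.4],[0,0,0,0,4,0,0.4],[0,0,0,0,4,0,0.4],[0,0,0,0,4,0,0.4],[0,0,0,0,0,0,0.4]]}}

```text
time: 15.12
ee_pos: [0.646, -0.2563, 0.1977]
tcp_rot: [[0.974, 0.226, -0.005], [0.226, -0.974, -0.005], [-0.006, 0.003, -1.0]]
force: [-1.0, -1.8, -1.4]
grip_width: 0.0513
```

```bash
python3 look.py k top scene
```

```text
{'time': 15.1167, 'ee_pos': [0.646, -0.2563, 0.1977], 'tcp_rot': [[0.9742, 0.2257, -0.0052], [0.2257, -0.9742, -0.0045], [-0.0061, 0.0032, -1.0]], 'force': [-1.0378, -1.7731, -1.3896], 'grip_width': 0.0513}
```

View pics/k_top.png

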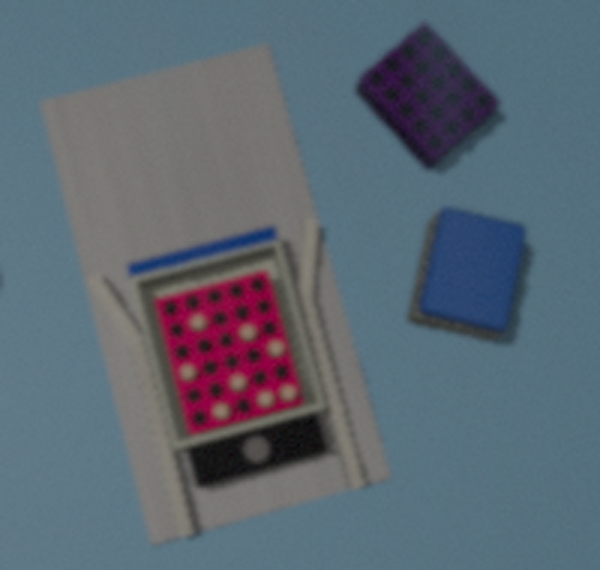

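View pics/k_scene.png

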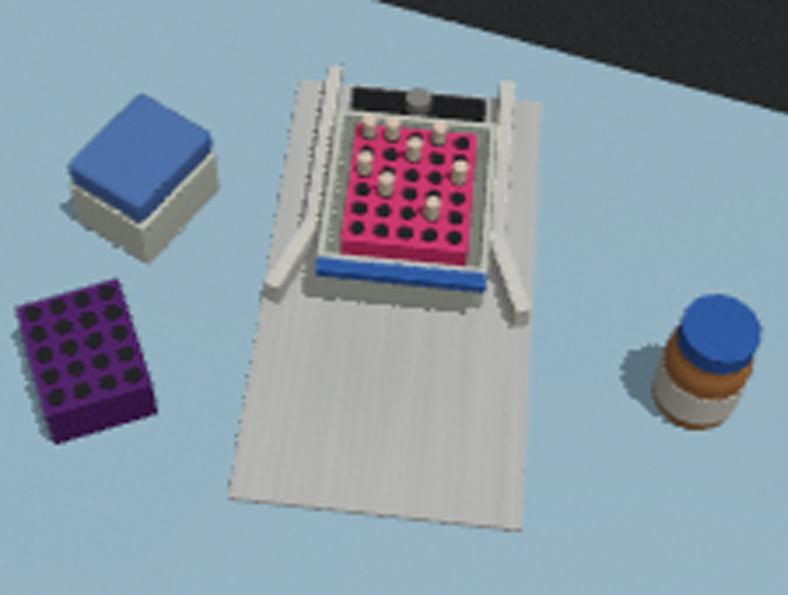

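```bash
python3 - <<'E'
import pickle,cv2,numpy as np
from h import *
d=pickle.load(open("k.pkl","rb"))
for nm in("top","scene"):
    c=d[nm];hsv=cv2.cvtColor(c["image"],cv2.COLOR_RGB2HSV)
    m=cv2.inRange(hsv,(105,130,40),(125,255,255));n,l,st,ce=cv2.connectedComponentsWithStats(m)
    for i in range(1,n):
        y,x=np.where(l==i)
        if st[i,4]>50 and st[i,2]>2.2*st[i,3] and 200<x.mean()<350:
            b=cv2.boxPoints(cv2.minAreaRect(np.c_[x,y].astype(np.float32)))
            print(nm,[dk(ray(c,p,.042)).tolist() for p in b])
            vx=np.array([x[y==0] if 0 else 0]);
            # centre line of the lip
            xs=np.unique(x);ym=[y[x==k].mean() for k in xs];p=np.polyfit(xs,ym,1)
            A,B=[dk(ray(c,(k,np.polyval(p,k)),.041)) for k in (xs[0],xs[-1])];v=A-B;v*=np.sign(v[1]);print(A,B,"yaw err",np.degrees(np.arctan2(-v[0],v[1])))
    hs=cv2.inRange(hsv,(0,180,80),(6,255,255));n,l,st,ce=cv2.connectedComponentsWithStats(hs);print("red",[s.tolist() for s in st[1:] if s[4]>5])
a=d["top"]["image"][265:315,245:325];cv2.imwrite("pics/k2.png",cv2.convertScaleAbs(cv2.resize(a,None,fx=9,fy=9,interpolation=2)[:,:,::-1],alpha=1.7))
a=d["scene"]["image"][160:240,260:350];cv2.imwrite("pics/k3.png",cv2.resize(a,None,fx=7,fy=7,interpolation=2)[:,:,::-1])
E
```

```text
top [[25.6, 52.4], [25.0, -50.9], [18.1, -50.8], [18.6, 52.4]]
[21.9 52.1] [ 21.7 -50.2] yaw err -0.11201506650125914
red []
scene [[26.3, -53.6], [12.2, -54.3], [10.9, 55.4], [24.9, 55.1]]
[ 18.2 -54.1] [17.2 55.2] yaw err 0.5241919571378407
red []
```

View pics/k2.png

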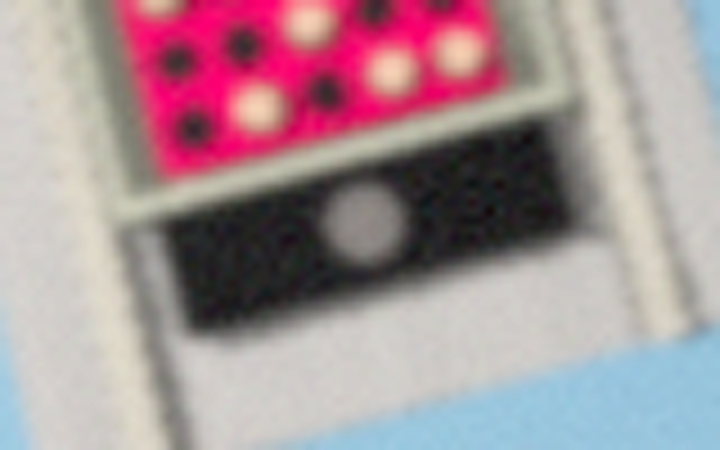

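View pics/k3.png

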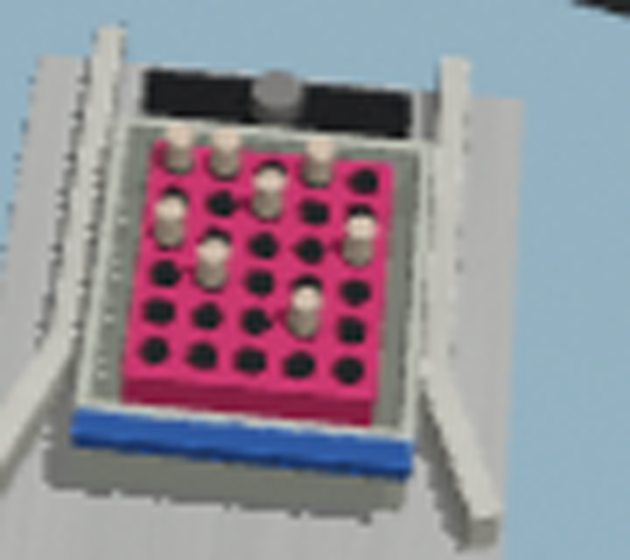

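```bash
python3 -c "
from rig import manip
print(manip.job_done(), manip.observe()['time'])"
```

```text
the job is handed in; nothing more can be done
the job is handed in; nothing more can be done
```

The tray is docked against the end stop and released, and the job is handed in at about 15 s.

**What I did:** I set both fingertips (held about 51 mm apart) behind the blue lip. I turned the tray from roughly 5° crooked to square before the straight rails, then drew it in at 3–6 N. I stopped when the pull rose to about 14.5 N and the tray would go no further, then backed off and moved the arm aside. I used two fingertips rather than one because they hold the tray's angle better.

**Last checks:**
- **Seating:** the tray's near edge is at dock x ≈ -110 mm. That fits the stop face seen at about -109 to -114 mm, and no gap shows in the top view.
- **Pad:** no red is visible in either view. The tray hides the pad, so "fully in" rests on the rigid contact and the missing gap, not on seeing the pad itself.
- **Squareness:** the lip's angle error measures -0.1° in the top view and +0.5° in the scene view. They disagree slightly, within the accuracy of the measurement.
- **Rest of the scene:** the tubes are in place and the tray looks level. The tip box, purple rack and jar look unmoved, and the robot touches nothing. I judged all of this by eye from the pictures.

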